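# Serve sweets from the tipping jar

### The arm

A 7-joint arm with a two-finger parallel gripper is mounted at the origin on the work surface. World frame = base frame: x ahead of the robot, y to its left, z up, the work surface at z = 0. Lengths are in m, angles in degrees, forces in N, time in s.
With the tool pointing down it reaches from about 0.425 to 0.875 m from the base axis. Payload 4.7 kg.
Tool frame: the origin (TCP) lies midway between the tips of the shut fingers; the grasp point (between the pads) lies 19 mm behind it (bot.grip_depth is the distance from the TCP to the grasp point, in m); x points along the fingers, y is the direction in which the jaws open and shut, and the axes are right-handed (so a half turn about x gives the same grasp; the last joint's range is limited). The gripper opens to 85 mm and grips with 20 to 120 N. Pads are 22 mm wide; open, the fingers measure 114 mm over their backs; the gripper's body (76 mm by 85 mm) begins 54 mm behind the grasp point. The pads swing forward as they close: fully open they stand 13 mm farther back than shut.
Start: joints at [-71.041, 18.392, -4.016, 83.108, 1.295, 78.541, -3.26], TCP at [0.203, 0.618, 0.231] pointing down, gripper open.
Joint ranges: [-163.93, 163.93], [-17.29, 119.83], [-79.2, 71.16], [3.27, 140.29], [-89.18, 269.18], [5.43, 117.66], [-154.24, 154.24]. Speed limits (degrees/s): [147.25, 147.25, 180, 180, 180, 180, 180].

### API

Orientations are given as a 3x3 rotation matrix whose columns are the frame's x, y, z axes.
In Python, from bench import bot, eyes, job gives the robot as it stands. The module is installed in compiled form; this text tells all that it offers.
- The arm moves only by the tool play_rows, never from a script. Its argument "commands" is a list of rows, each an object of numbers: "x", "y", "z": the shift along the world's x, y, z normalised to -1 to 1, where 1 is 1 m; "wx", "wy", "wz": the turn, a rotation vector about the world's x, y, z normalised to -1 to 1, where 1 is pi rad; "grip": the opening, from 0 (shut) to 1 (fully open). In form: [{"x": .., "y": .., "z": .., "wx": .., "wy": .., "wz": .., "grip": ..}, ...]. A call has 1 to 20 rows; each row is the pose to reach, as a shift and turn from the pose commanded when the call began, turning the shorter way round; what a row does not reach only later rows make up. A row lasts 1/10 s, in which the tool goes at most 50 mm and 8.59 degrees, less where a joint would pass 70% of its speed; a pose out of reach is approached as far as the arm can. A call with a number of a shift or a turn outside -1 to 1 is refused whole. A call with a gripper value outside its range is refused whole. The fingers move at their own pace and stop on an object; "grip_force" is the grip in N (left out, the last holds). Time passes only in rows, so rows that repeat a pose let the fingers close. It gives the time, the measured TCP pose, the force and the opening at its end, in the units of the state.
- bot.get_state(): the state, without advancing time (a new reading comes with each control period).
- eyes.read_camera(name): name is "side" or "top"; returns a dict with "img" (384x512x3 uint8, blue, green, red), "fovy" (degrees; the focal length in pixels is half the picture's height over the tangent of half this angle, whatever the lens; pixels are square), "cx", "cy" (the principal point, pixels), "pose" (4x4, takes a point from camera to world coordinates). Camera axes: x right, y up, looking along -z (the intrinsics and any distortion apply to the point x, -y, -z); pixel columns grow to the right and rows downward; lengths in m; the calibration is good to about 2 mm. A picture is of the moment at which its call begins. There is no depth.
- job.sign_off(): hands the job in, once; it reports no verdict.
Trained networks look in the newest picture that a camera, given by its name, has taken for a name from the list of things; names that differ only in an ending like _2 or _b are one class to them, and where a whole thing is asked for, a point or a joint stands for the part that bears it (a point fixed in the world has none). Each returns a list of dicts, best first, with "p" (0 to 1); they miss things now and then, are a little off and sometimes report something else, mostly with a low value. They report only what shows in the picture. A call takes as long as a camera call. They do not tell look-alikes from the thing itself.
- eyes.spot_in(thing, camera): "xyz" ([x, y, z] in m, in world coordinates, good to about 4 mm: the middle of the surface that is visible of it).
- eyes.place_of(thing, camera): "xyz" ([x, y, z] in m, in world coordinates, good to about 4 mm: a listed point, or the origin of a listed thing).
The state is a dict: "t": time; "joint_positions": joint angles; "joint_velocities": joint speeds; "joint_torque": joint torques, N m; "tcp_pos": TCP position; "ee_rot": TCP orientation; "ft_force": force on the tool from outside, world axes, zero at the start; "wrist_torque": the same for the moment, N m; "gripper_width": finger opening in m.
Only numpy, scipy, OpenCV 4.12 (cv2) and the standard library are available. Lean on these libraries where they do the work, as an engineer would, in place of code of your own. Each camera call takes 0.05 s, during which the arm holds its last target. There are 200 camera calls.

### The job

On the snack counter, turn the cap of the tipping jar so that the hole that just fits the sweets (the smallest one they can pass) is over the spout. Then tip the jar over towards the dish (there is a lever at its side) until all five sweets have dropped into the dish, and stand the jar back up on its stop, leaving the cap at that hole and the can, the cups and the tin where they are.

Things in the scene. Friction and masses are not known exactly. Their poses are not given: they have to be found in the camera images.
- stand: Fixed stand of the tipping jar; origin on the table below the hinge, z up, x to the back, y to the lever's side. The robot stands behind it (+x side): the jar tips away from the robot. Steel foot plate 8 mm thick, 160 wide (y), reaching 172 mm to -x and 83 mm to +x; two upright cheeks 45 (x) by 8 mm, 165 high, at y = -63 and +63 mm. Between them hangs the clear jar, 96 mm in diameter, 110 long, centred on the hinge.
- pivot (a point): Point on the jar's tipping axis midway between the two cheeks, 145 mm above the table, at the jar's middle; it does not move. Axes as the stand's: x to the back, y along the tipping axis to the lever's side, z up.
- jar (a joint): Tipping angle of the jar, rad. 0 = at rest on its stop, mouth up, axis leaning 0.55 rad (31.5 degrees) from vertical to the stand's front (-x). Grows as the mouth goes over to the front and down: at 1.02 the jar lies level, at 1.6 (end stop) the mouth points 34 degrees below level. Friction holds it where it is left; 0.5 N m turns it.
- cap (a joint): Angle of the round dispensing cap on the jar's mouth, about the jar's axis, rad; grows anticlockwise as one looks down on the cap's outer face; range -0.6 to 2.65. Of its three round holes the 16 mm one is over the spout at 0, the 32 mm one at 1.05, the 42 mm one at 2.35. Friction holds it where it is left; 0.08 N m turns it.
- cap_grip (a point): Grip bar on the cap: point on the cap's axis. Turns with the cap, tips with the jar. z points out of the cap along the jar's axis, x along the bar: 26 mm long (x), 14 thick (y), its top 13 mm above this point, the cap's face 15 mm below. The cap is a white disc 118 mm across, 5 thick. A flat pointer 8 mm wide, 6 high, lies on it from the bar to +x, up to 41 mm from the axis.
- spout (a point): Centre of the spout, the only opening in the jar's end under the cap, 33 mm from the jar's axis at its front edge, lowest when the jar is tipped; on the cap's inner face. The cap's hole centres lie on the same 33 mm circle. About 36 mm across. Moves with the jar. z along the jar's axis out of the mouth.
- lever_grip (a point): On the axis of the lever's black peg, which tips the jar: 12 mm thick, level along the stand's y, free from 20 mm inwards to 30 mm outwards of this point. Runs on a 90 mm circle about the tipping axis, 100 mm to +y of the pivot: at rest 47 mm behind (+x) and 77 above the pivot, at 1.6 rad 78 in front and 45 above. y along the peg; the peg turns with the jar and may turn in the grip.
- dish: Loose round steel dish standing on the foot plate in front of the jar, under where the spout comes: 150 mm across the rim, 40 mm high, wall 3 mm, 0.3 kg; origin at the centre of its underside, z up.
- sweet0_center (a point): Centre of one of the five equal round chocolate sweets, hard balls 20 mm in diameter, 10 g, loose in the jar at the start. They stand in single file in a clear column along the jar's front wall, behind the spout.
- sweet1_center (a point): Centre of one of the five equal round chocolate sweets, hard balls 20 mm in diameter, 10 g, loose in the jar at the start. They stand in single file in a clear column along the jar's front wall, behind the spout.
- sweet2_center (a point): Centre of one of the five equal round chocolate sweets, hard balls 20 mm in diameter, 10 g, loose in the jar at the start. They stand in single file in a clear column along the jar's front wall, behind the spout.
- sweet3_center (a point): Centre of one of the five equal round chocolate sweets, hard balls 20 mm in diameter, 10 g, loose in the jar at the start. They stand in single file in a clear column along the jar's front wall, behind the spout.
- sweet4_center (a point): Centre of one of the five equal round chocolate sweets, hard balls 20 mm in diameter, 10 g, loose in the jar at the start. They stand in single file in a clear column along the jar's front wall, behind the spout.
- can: Bystander: drinks can, 66 mm in diameter, 115 mm high; origin at the centre of its underside.
- cups: Bystander: short stack of paper cups, 82 mm across the top, 105 mm high; origin at the centre of its underside.
- tin: Bystander: low round tin with a lid, 72 mm in diameter, 60 mm high; origin at the centre of its underside.
Things that resemble listed ones, but are neither listed nor needed, are in the scene too. Leave any pink or yellow look-alike of the dish alone.

How it is judged:
By the outcome, as a careful person would: the job done as asked, in the order asked, and still so for the second after the job is handed in, with the robot touching nothing.
It also fails if it takes over 53 s, if anything falls off the work surface, if the arm or the gripper's body presses on something with over 40 N, if the wrist force passes 120 N, or if a joint passes its speed limit or range.

## Working session

There is one attempt and no reset: what is moved stays moved. The work goes in short steps, Python scripts to look and compute and a tool call to move; the robot and the scene stay as the last step left them, time stands still between calls to the robot, and variables do not carry over. Pictures are saved under pics/ and viewed, about 8 in all and at most 12, crops included, and the job is handed in when it is done.

Besides the shell and the picture viewer there is one more tool, called after "Emit:" as name(argument=value, ...), one argument or row to a line, values as JSON. play_rows: Moves the arm, as the interface text tells. Its arguments: {"type":"object","properties":{"commands":{"type":"array"},"grip_force":{"type":"number"}},"required":["commands"]}

```bash
mkdir -p pics; ls; python3 - <<'E'
from bench import bot,eyes,job
import cv2,numpy as np
np.set_printoptions(precision=4,suppress=True)
for c in("side","top"):
    r=eyes.read_camera(c); cv2.imwrite(f"pics/a_{c}.png",r["img"]); print(c,r["fovy"],r["cx"],r["cy"],r["pose"])
    for n in["stand","pivot","jar","cap","cap_grip","spout","lever_grip","dish","can","cups","tin","sweet0_center"]:
        try:
            o=eyes.place_of(n,c); print(n,[(np.round(d["xyz"],3).tolist(),round(d["p"],2)) for d in o][:5])
        except Exception as e: print(n,e)
s=bot.get_state(); print(s, bot.grip_depth)
E
```

```text
pics
side 45.44185978350891 245.38914442926603 194.7795583236484 [[-0.955   0.2345 -0.1817  0.4001]
 [-0.2962 -0.7196  0.628   0.6511]
 [ 0.0165  0.6535  0.7567  0.9152]
 [ 0.      0.      0.      1.    ]]
stand [([0.536, -0.021, 0.002], 0.6)]
pivot [([0.53, -0.028, 0.146], 0.83)]
jar it knows: can, cap_grip, cups, dish, lever_grip, pivot, spout, stand, sweet0_center, sweet1_center, sweet2_center, sweet3_center, sweet4_center, tin
cap it knows: can, cap_grip, cups, dish, lever_grip, pivot, spout, stand, sweet0_center, sweet1_center, sweet2_center, sweet3_center, sweet4_center, tin
cap_grip [([0.575, -0.028, 0.215], 0.61)]
spout [([0.589, -0.029, 0.179], 0.6)]
lever_grip [([0.482, -0.126, 0.222], 0.9)]
dish [([0.612, -0.024, 0.005], 0.8), ([0.336, -0.083, 0.005], 0.79), ([0.824, -0.002, 0.0], 0.56)]
can [([0.621, 0.168, 0.001], 0.6)]
cups [([0.437, 0.13, -0.0], 0.56)]
tin [([0.541, -0.261, -0.001], 0.64)]
sweet0_center []
top 47.66231714658224 250.85052978985436 200.88005332318764 [[-0.0086  0.9955 -0.0945  0.4726]
 [-0.9996 -0.011  -0.0244  0.0472]
 [-0.0253  0.0942  0.9952  1.1371]

[... 776 characters left out ...]

tin [([0.538, -0.253, 0.0], 0.59), ([0.618, 0.168, 0.0], 0.43)]
sweet0_center []
{'t': 1.1, 'joint_positions': array([-71.0421,  18.3907,  -4.017 ,  83.1096,   1.2948,  78.5396,
        -3.2603]), 'joint_velocities': array([ 0.1546,  0.0566, -0.1368,  0.0209,  0.0013, -0.0782,  0.0011]), 'joint_torque': array([  0.0005, -49.3403,  -0.3813, -31.4582,   0.0132,   0.0013,
        -0.    ]), 'tcp_pos': array([0.2025, 0.6177, 0.2313]), 'ee_rot': array([[ 0.0001,  0.3115,  0.9503],
       [ 0.0001,  0.9503, -0.3115],
       [-1.    ,  0.0001,  0.    ]]), 'ft_force': array([-0.8135,  0.1336, -0.0564]), 'wrist_torque': array([-0.0108, -0.055 ,  0.0437]), 'gripper_width': 0.08537058860667014} 0.0187
```

View pics/a_side.png

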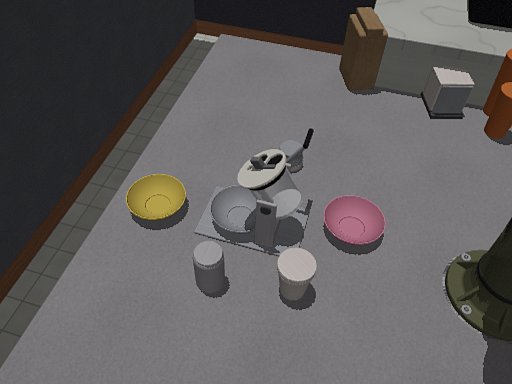

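View pics/a_top.png

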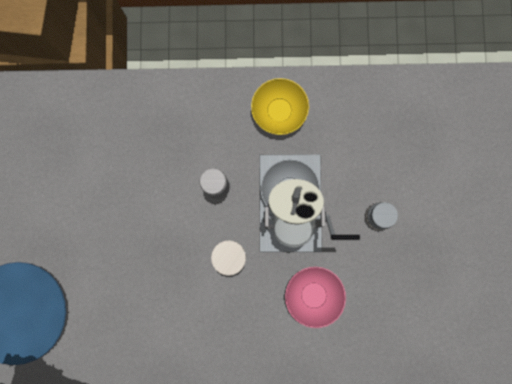

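```bash
cat > h.py <<'E'
from bench import bot,eyes,job
import cv2,numpy as np
np.set_printoptions(precision=4,suppress=True)
P=np.array([.5295,-.0285,.1455])
def proj(r,X):
    T=np.linalg.inv(r["pose"]); p=X@T[:3,:3].T+T[:3,3]
    f=r["img"].shape[0]/2/np.tan(np.radians(r["fovy"]/2))
    return np.stack([r["cx"]+f*p[...,0]/-p[...,2], r["cy"]-f*p[...,1]/-p[...,2]],-1)
def axes(q=0):
    a=.55+q; return np.array([np.cos(a),0,-np.sin(a)]),np.array([0,1.,0]),np.array([np.sin(a),0,np.cos(a)])
def rect(r,d,q=0,half=.08,N=400):
    f,y,n=axes(q); g=np.linspace(half,-half,N); A,B=np.meshgrid(g,g,indexing="ij")
    uv=proj(r,P+d*n+A[...,None]*f+B[...,None]*y).astype(np.float32)
    im=cv2.remap(r["img"],uv[...,0],uv[...,1],cv2.INTER_CUBIC)
    for rad in(.059,.033): cv2.circle(im,(N//2,N//2),int(rad/half*N/2),(0,0,255),1)
    return im
E
python3 - <<'E'
from h import *
ims=[]
for c in("side","top"):
    r=eyes.read_camera(c); ims.append(rect(r,.065)); 
    np.save(f"r_{c}.npy",r,allow_pickle=True)
cv2.imwrite("pics/b.png",np.hstack(ims))
E
```

```text
(no output)
```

View pics/b.png

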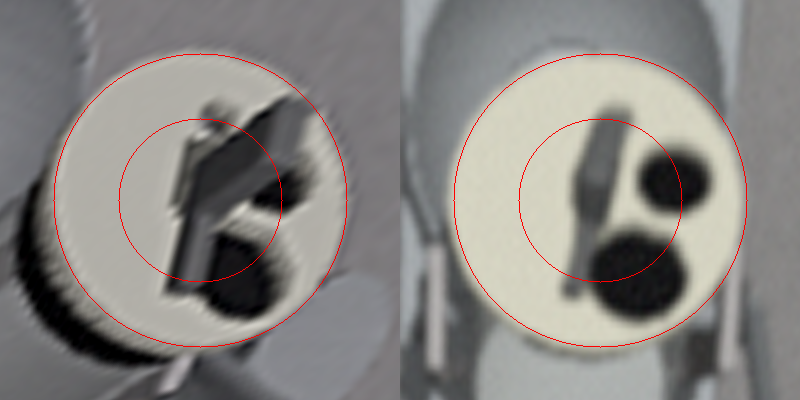

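Side and top views show the cap with the 32 mm hole at rectified (675,181), the 42 mm hole at (640,275) and the 16 mm hole by (620,112). The pointer is towards (570,295), so the cap is at about -0.28 rad and must turn about +76° to reach 1.05.

Emit:
play_rows(
  commands=[
    {"x": 0.1,"y": -0.15,"z": 0.13,"wx": 0,"wy": 0,"wz": -0.1,"grip": 1},
    {"x": 0.1,"y": -0.15,"z": 0.13,"wx": 0,"wy": 0,"wz": -0.1,"grip": 1},
    {"x": 0.1,"y": -0.15,"z": 0.13,"wx": 0,"wy": 0,"wz": -0.14,"grip": 1},
    {"x": 0.43,"y": -0.647,"z": 0.15,"wx": 0,"wy": 0,"wz": -0.5,"grip": 1},
    {"x": 0.43,"y": -0.647,"z": 0.15,"wx": 0,"wy": 0,"wz": -0.5,"grip": 1},
    {"x": 0.43,"y": -0.647,"z": 0.15,"wx": 0,"wy": 0,"wz": -0.5,"grip": 1},
    {"x": 0.43,"y": -0.647,"z": 0.15,"wx": 0,"wy": 0,"wz": -0.5,"grip": 1},
    {"x": 0.43,"y": -0.647,"z": 0.15,"wx": 0,"wy": 0,"wz": -0.5,"grip": 1},
    {"x": 0.43,"y": -0.647,"z": 0.15,"wx": 0,"wy": 0,"wz": -0.5,"grip": 1},
    {"x": 0.43,"y": -0.647,"z": 0.15,"wx": 0,"wy": 0,"wz": -0.5,"grip": 1},
    {"x": 0.43,"y": -0.647,"z": 0.15,"wx": 0,"wy": 0,"wz": -0.5,"grip": 1},
    {"x": 0.43,"y": -0.647,"z": 0.15,"wx": 0,"wy": 0,"wz": -0.5,"grip": 1},
    {"x": 0.43,"y": -0.647,"z": 0.15,"wx": 0,"wy": 0,"wz": -0.5,"grip": 1},
    {"x": 0.43,"y": -0.647,"z": 0.15,"wx": 0,"wy": 0,"wz": -0.5,"grip": 1},
    {"x": 0.43,"y": -0.647,"z": 0.15,"wx": 0,"wy": 0,"wz": -0.5,"grip": 1},
    {"x": 0.43,"y": -0.647,"z": 0.15,"wx": 0,"wy": 0,"wz": -0.5,"grip": 1},
    {"x": 0.43,"y": -0.647,"z": 0.15,"wx": 0,"wy": 0,"wz": -0.5,"grip": 1},
    {"x": 0.43,"y": -0.647,"z": 0.15,"wx": 0,"wy": 0,"wz": -0.5,"grip": 1},
  ],
  grip_force=40,
)

```text
t: 3.0
tcp_pos: [0.6329, -0.0317, 0.3809]
ee_rot: [[-0.001, 0.949, -0.316], [-0.001, -0.316, -0.949], [-1.0, -0.0, 0.002]]
ft_force: [-0.4, 0.6, 0.4]
gripper_width: 0.0856
```

```bash
cat >> h.py <<'E'
from scipy.spatial.transform import Rotation as Ro
def toolR(th,q=0):  # th: jaw dir deg anticlockwise from f
    f,y,n=axes(q); t=np.radians(th); x=-n; yy=np.cos(t)*f+np.sin(t)*y
    return np.stack([x,yy,np.cross(x,yy)],1)
def delta(pos,R):
    s=bot.get_state(); w=Ro.from_matrix(R@s["ee_rot"].T).as_rotvec()/np.pi
    print("t",s["t"],"pos",s["tcp_pos"],"q",s["joint_positions"],"F",s["ft_force"],"g",s["gripper_width"])
    print("dpos",np.asarray(pos)-s["tcp_pos"],"w",w)
E
python3 - <<'E'
from h import *
n=axes()[2]
delta(P+.19*n,toolR(-107))
for th in (-107,):
  print(P+.07*n-(P+.19*n))
E
```

```text
t 3.0 pos [ 0.6329 -0.0317  0.3809] q [-26.3252  16.7164  35.7205  71.5916  -9.6123  94.6629 -10.9557] F [-0.3622  0.6159  0.4003] g 0.08560003387125244
dpos [-0.004   0.0032 -0.0734] w [-0.1348  0.1379 -0.4787]
[-0.0627  0.     -0.1023]
```

Emit:
play_rows(
  commands=[
    {"x": -0.004,"y": 0.003,"z": -0.02,"wx": -0.135,"wy": 0.138,"wz": -0.479,"grip": 1},
    {"x": -0.004,"y": 0.003,"z": -0.02,"wx": -0.135,"wy": 0.138,"wz": -0.479,"grip": 1},
    {"x": -0.004,"y": 0.003,"z": -0.02,"wx": -0.135,"wy": 0.138,"wz": -0.479,"grip": 1},
    {"x": -0.004,"y": 0.003,"z": -0.02,"wx": -0.135,"wy": 0.138,"wz": -0.479,"grip": 1},
    {"x": -0.004,"y": 0.003,"z": -0.04,"wx": -0.135,"wy": 0.138,"wz": -0.479,"grip": 1},
    {"x": -0.004,"y": 0.003,"z": -0.04,"wx": -0.135,"wy": 0.138,"wz": -0.479,"grip": 1},
    {"x": -0.004,"y": 0.003,"z": -0.04,"wx": -0.135,"wy": 0.138,"wz": -0.479,"grip": 1},
    {"x": -0.004,"y": 0.003,"z": -0.04,"wx": -0.135,"wy": 0.138,"wz": -0.479,"grip": 1},
    {"x": -0.004,"y": 0.003,"z": -0.073,"wx": -0.135,"wy": 0.138,"wz": -0.479,"grip": 1},
    {"x": -0.004,"y": 0.003,"z": -0.073,"wx": -0.135,"wy": 0.138,"wz": -0.479,"grip": 1},
    {"x": -0.004,"y": 0.003,"z": -0.073,"wx": -0.135,"wy": 0.138,"wz": -0.479,"grip": 1},
    {"x": -0.004,"y": 0.003,"z": -0.073,"wx": -0.135,"wy": 0.138,"wz": -0.479,"grip": 1},
    {"x": -0.004,"y": 0.003,"z": -0.073,"wx": -0.135,"wy": 0.138,"wz": -0.479,"grip": 1},
    {"x": -0.004,"y": 0.003,"z": -0.073,"wx": -0.135,"wy": 0.138,"wz": -0.479,"grip": 1},
  ],
)

```text
t: 4.4
tcp_pos: [0.6158, -0.0251, 0.2913]
ee_rot: [[-0.497, -0.247, -0.832], [-0.002, -0.958, 0.285], [-0.867, 0.143, 0.476]]
ft_force: [-0.3, -0.1, -0.8]
gripper_width: 0.0855
```

```bash
python3 - <<'E'
from h import *
n=axes()[2]
delta(P+.19*n,toolR(-107)); print(bot.get_state()["ee_rot"])
ims=[]
for c in("side","top"):
    r=eyes.read_camera(c); u,v=proj(r,P+.1*n).astype(int); u=max(u,100);v=max(v,100)
    ims.append(cv2.resize(r["img"][v-100:v+100,u-100:u+100],(400,400),interpolation=cv2.INTER_CUBIC))
cv2.imwrite("pics/c.png",np.hstack(ims))
E
```

```text
t 4.4 pos [ 0.6158 -0.0251  0.2913] q [  -4.6644   37.1641    8.5304   55.3544   -3.7093  117.596  -103.8716] F [-0.3042 -0.1201 -0.7871] g 0.08550771618525001
dpos [ 0.0131 -0.0034  0.0162] w [-0.0007  0.0093 -0.0023]
[[-0.4974 -0.2466 -0.8317]
 [-0.0018 -0.9584  0.2853]
 [-0.8675  0.1434  0.4763]]
```

View pics/c.png

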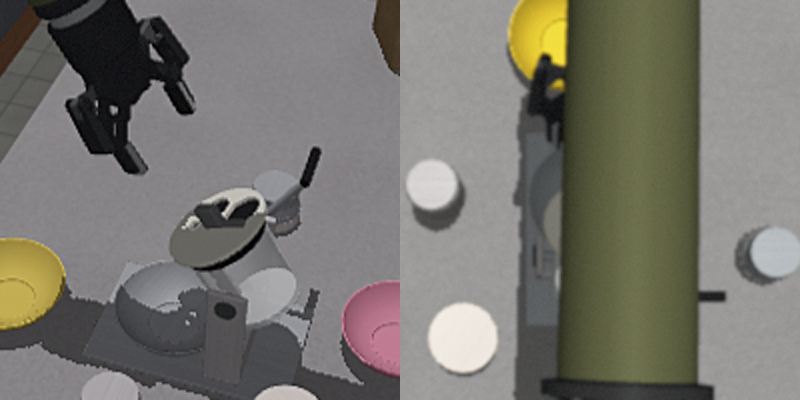

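Emit:
play_rows(
  commands=[
    {"x": -0.031,"y": 0,"z": -0.051,"wx": 0,"wy": 0,"wz": 0,"grip": 1},
    {"x": -0.031,"y": 0,"z": -0.051,"wx": 0,"wy": 0,"wz": 0,"grip": 1},
    {"x": -0.031,"y": 0,"z": -0.051,"wx": 0,"wy": 0,"wz": 0,"grip": 1},
    {"x": -0.031,"y": 0,"z": -0.051,"wx": 0,"wy": 0,"wz": 0,"grip": 1},
    {"x": -0.031,"y": 0,"z": -0.051,"wx": 0,"wy": 0,"wz": 0,"grip": 1},
  ],
)

```text
t: 5.0
tcp_pos: [0.587, -0.0262, 0.2422]
ee_rot: [[-0.493, -0.25, -0.833], [-0.003, -0.957, 0.289], [-0.87, 0.145, 0.472]]
ft_force: [0.2, 0.2, 0.3]
gripper_width: 0.0851
```

```bash
python3 - <<'E'
from h import *
n=axes()[2]
delta(P+.13*n,toolR(-107)); delta(P+.07*n,toolR(-107))
E
```

```text
t 5.0 pos [ 0.587  -0.0262  0.2422] q [  -5.1078   33.6177    8.1724   66.1786   -3.1178  110.0317 -104.1414] F [0.2248 0.2456 0.2809] g 0.08507952479870506
dpos [ 0.0104 -0.0023  0.0142] w [ 0.0001  0.0108 -0.0014]
t 5.0 pos [ 0.587  -0.0262  0.2422] q [  -5.1078   33.6177    8.1724   66.1786   -3.1178  110.0317 -104.1414] F [0.2248 0.2456 0.2809] g 0.08507952479870506
dpos [-0.0209 -0.0023 -0.037 ] w [ 0.0001  0.0108 -0.0014]
```

Emit:
play_rows(
  commands=[
    {"x": -0.005,"y": -0.002,"z": -0.012,"wx": 0,"wy": 0.0108,"wz": -0.0014,"grip": 1},
    {"x": -0.013,"y": -0.002,"z": -0.024,"wx": 0,"wy": 0.0108,"wz": -0.0014,"grip": 1},
    {"x": -0.021,"y": -0.002,"z": -0.037,"wx": 0,"wy": 0.0108,"wz": -0.0014,"grip": 1},
    {"x": -0.021,"y": -0.002,"z": -0.037,"wx": 0,"wy": 0.0108,"wz": -0.0014,"grip": 1},
    {"x": -0.021,"y": -0.002,"z": -0.037,"wx": 0,"wy": 0.0108,"wz": -0.0014,"grip": 1},
  ],
)

```text
t: 5.5
tcp_pos: [0.5643, -0.0285, 0.2029]
ee_rot: [[-0.528, -0.249, -0.812], [0.0, -0.956, 0.293], [-0.85, 0.154, 0.504]]
ft_force: [0.0, 0.5, 0.0]
gripper_width: 0.0854
```

```bash
python3 - <<'E'
from h import *
n=axes()[2]
delta(P+.07*n,toolR(-107)); s=bot.get_state()
r=eyes.read_camera("side"); u,v=proj(r,P+.08*n).astype(int)
im=cv2.resize(r["img"][v-60:v+60,u-60:u+60],(600,600),interpolation=cv2.INTER_CUBIC)
p=(proj(r,s["tcp_pos"])-[u-60,v-60])*5; cv2.circle(im,tuple(p.astype(int)),3,(0,0,255),-1)
cv2.imwrite("pics/d.png",im)
E
```

```text
t 5.5 pos [ 0.5643 -0.0285  0.2029] q [  -4.9958   33.5809    7.9996   71.5574   -3.0148  106.9649 -104.1606] F [0.0495 0.5462 0.0095] g 0.08544778416891506
dpos [ 0.0018 -0.      0.0023] w [ 0.     -0.0018  0.0002]
```

View pics/d.png

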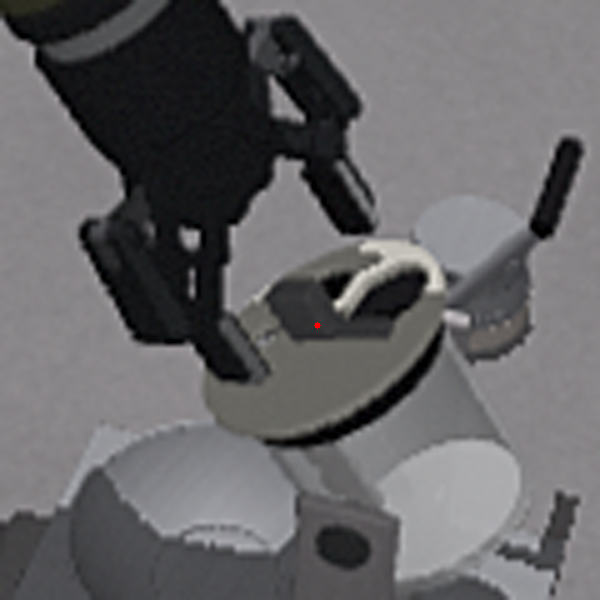

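The open fingers straddle the bar: one is at (245,360), the other at (350,200). The TCP dot at (317,325) lies at the bar's foot. I'll back off 3 mm and close.

Emit:
play_rows(
  commands=[
    {"x": 0.002,"y": 0,"z": 0.002,"wx": 0,"wy": -0.0018,"wz": 0,"grip": 0},
    {"x": 0.002,"y": 0,"z": 0.002,"wx": 0,"wy": -0.0018,"wz": 0,"grip": 0},
    {"x": 0.002,"y": 0,"z": 0.002,"wx": 0,"wy": -0.0018,"wz": 0,"grip": 0},
    {"x": 0.002,"y": 0,"z": 0.002,"wx": 0,"wy": -0.0018,"wz": 0,"grip": 0},
    {"x": 0.002,"y": 0,"z": 0.002,"wx": 0,"wy": -0.0018,"wz": 0,"grip": 0},
    {"x": 0.002,"y": 0,"z": 0.002,"wx": 0,"wy": -0.0018,"wz": 0,"grip": 0},
    {"x": 0.002,"y": 0,"z": 0.002,"wx": 0,"wy": -0.0018,"wz": 0,"grip": 0},
    {"x": 0.002,"y": 0,"z": 0.002,"wx": 0,"wy": -0.0018,"wz": 0,"grip": 0},
    {"x": 0.002,"y": 0,"z": 0.002,"wx": 0,"wy": -0.0018,"wz": 0,"grip": 0},
    {"x": 0.002,"y": 0,"z": 0.002,"wx": 0,"wy": -0.0018,"wz": 0,"grip": 0},
  ],
  grip_force=40,
)

```text
t: 6.55
tcp_pos: [0.5667, -0.0268, 0.2049]
ee_rot: [[-0.521, -0.249, -0.817], [0.002, -0.957, 0.291], [-0.854, 0.15, 0.498]]
ft_force: [3.2, 4.0, -0.3]
gripper_width: 0.0129
```

```bash
python3 - <<'E'
from h import *
n=axes()[2]; s=bot.get_state()
delta(P+.07*n,toolR(-107+76)); print(s["wrist_torque"], -s["ee_rot"][:,0], s["tcp_pos"]-P-.07*n)
# position drift for pure rotation w about TCP
E
```

```text
t 6.55 pos [ 0.5667 -0.0268  0.2049] q [  -5.0543   33.4384    7.9437   71.3577   -3.1254  106.8379 -104.1721] F [ 3.1935  3.9982 -0.3297] g 0.012905627836869868
dpos [-0.0006 -0.0017  0.0003] w [0.2196 0.0004 0.36  ]
[ 0.7481 -1.1452 -0.5231] [ 0.5205 -0.0015  0.8538] [ 0.0006  0.0017 -0.0003]
```

Emit:
play_rows(
  commands=[
    {"x": 0,"y": 0,"z": 0,"wx": 0.018,"wy": 0,"wz": 0.03,"grip": 0},
    {"x": 0,"y": 0,"z": 0,"wx": 0.037,"wy": 0,"wz": 0.06,"grip": 0},
    {"x": 0,"y": 0,"z": 0,"wx": 0.055,"wy": 0,"wz": 0.09,"grip": 0},
    {"x": 0,"y": 0,"z": 0,"wx": 0.0735,"wy": 0,"wz": 0.12,"grip": 0},
    {"x": 0,"y": 0,"z": 0,"wx": 0.092,"wy": 0,"wz": 0.15,"grip": 0},
    {"x": 0,"y": 0,"z": 0,"wx": 0.11,"wy": 0,"wz": 0.18,"grip": 0},
    {"x": 0,"y": 0,"z": 0,"wx": 0.129,"wy": 0,"wz": 0.21,"grip": 0},
    {"x": 0,"y": 0,"z": 0,"wx": 0.147,"wy": 0,"wz": 0.24,"grip": 0},
    {"x": 0,"y": 0,"z": 0,"wx": 0.165,"wy": 0,"wz": 0.27,"grip": 0},
    {"x": 0,"y": 0,"z": 0,"wx": 0.184,"wy": 0,"wz": 0.3,"grip": 0},
    {"x": 0,"y": 0,"z": 0,"wx": 0.202,"wy": 0,"wz": 0.33,"grip": 0},
    {"x": 0,"y": 0,"z": 0,"wx": 0.2205,"wy": 0,"wz": 0.36,"grip": 0},
    {"x": 0,"y": 0,"z": 0,"wx": 0.2205,"wy": 0,"wz": 0.36,"grip": 0},
    {"x": 0,"y": 0,"z": 0,"wx": 0.2205,"wy": 0,"wz": 0.36,"grip": 0},
  ],
)

```text
t: 7.95
tcp_pos: [0.5672, -0.0283, 0.2046]
ee_rot: [[-0.519, 0.732, -0.441], [0.0, -0.515, -0.857], [-0.855, -0.445, 0.267]]
ft_force: [5.4, 2.0, -0.9]
gripper_width: 0.013
```

```bash
python3 - <<'E'
from h import *
n=axes()[2]; s=bot.get_state()
delta(P+.07*n,toolR(-107+76)); print(s["wrist_torque"])
r=eyes.read_camera("side"); cv2.imwrite("pics/e0.png",r["img"])
E
```

```text
t 7.95 pos [ 0.5672 -0.0283  0.2046] q [  4.848   33.6476  -7.3236  70.8256   2.9065 107.045  -33.3513] F [ 5.3696  1.9558 -0.9305] g 0.01301797237004303
dpos [-0.0011 -0.0002  0.0006] w [-0.0001  0.0012  0.0002]
[ 0.4155 -1.6463 -0.2346]
```

Emit:
play_rows(
  commands=[
    {"x": 0,"y": 0,"z": 0,"wx": 0,"wy": 0,"wz": 0,"grip": 1},
    {"x": 0,"y": 0,"z": 0,"wx": 0,"wy": 0,"wz": 0,"grip": 1},
    {"x": 0,"y": 0,"z": 0,"wx": 0,"wy": 0,"wz": 0,"grip": 1},
    {"x": 0,"y": 0,"z": 0,"wx": 0,"wy": 0,"wz": 0,"grip": 1},
    {"x": 0,"y": 0,"z": 0,"wx": 0,"wy": 0,"wz": 0,"grip": 1},
    {"x": 0,"y": 0,"z": 0,"wx": 0,"wy": 0,"wz": 0,"grip": 1},
    {"x": 0.01,"y": 0,"z": 0.017,"wx": 0,"wy": 0,"wz": 0,"grip": 1},
    {"x": 0.026,"y": 0,"z": 0.042,"wx": 0,"wy": 0,"wz": 0,"grip": 1},
    {"x": 0.042,"y": 0,"z": 0.068,"wx": 0,"wy": 0,"wz": 0,"grip": 1},
    {"x": 0.042,"y": 0,"z": 0.1,"wx": 0,"wy": 0,"wz": 0,"grip": 1},
    {"x": 0.042,"y": 0,"z": 0.13,"wx": 0,"wy": -0.08,"wz": 0,"grip": 1},
    {"x": 0.042,"y": 0,"z": 0.16,"wx": 0,"wy": -0.16,"wz": 0,"grip": 1},
    {"x": 0.042,"y": 0,"z": 0.16,"wx": 0,"wy": -0.16,"wz": 0,"grip": 1},
  ],
)

```text
t: 9.3
tcp_pos: [0.6103, -0.0285, 0.371]
ee_rot: [[-0.074, 0.854, -0.514], [-0.0, -0.516, -0.857], [-0.997, -0.063, 0.038]]
ft_force: [0.2, -0.3, 1.4]
gripper_width: 0.0851
```

```bash
cat >> h.py <<'E'
Rd=np.array([[0,1,0],[0,0,-1],[-1,0,0]],float)
E
python3 - <<'E'
from h import *
delta([.484,-.14,.30],Rd); print(bot.get_state()["ee_rot"])
r=eyes.read_camera("side")
im=rect(r,.065,N=500)
T=eyes.place_of("lever_grip","side"); print(T, eyes.place_of("cap_grip","side"),eyes.place_of("dish","side"))
cv2.imwrite("pics/e.png",im)
E
```

```text
t 9.3 pos [ 0.6103 -0.0285  0.371 ] q [ -4.5276  15.4041   6.1436  71.4278  -1.5132  97.4911 -29.7294] F [ 0.2169 -0.2942  1.3932] g 0.08514096617710536
dpos [-0.1263 -0.1115 -0.071 ] w [ 0.0065 -0.023   0.1724]
[[-0.074   0.8544 -0.5143]
 [-0.0004 -0.5157 -0.8568]
 [-0.9973 -0.0632  0.0385]]
[{'xyz': [0.4889, -0.1255, 0.2237], 'p': 0.76}] [{'xyz': [0.5724, -0.0295, 0.2138], 'p': 0.95}] [{'xyz': [0.6083, -0.025, 0.0083], 'p': 0.89}, {'xyz': [0.3351, -0.0839, 0.0012], 'p': 0.84}, {'xyz': [0.8254, -0.0037, 0.0022], 'p': 0.57}]
```

View pics/e.png

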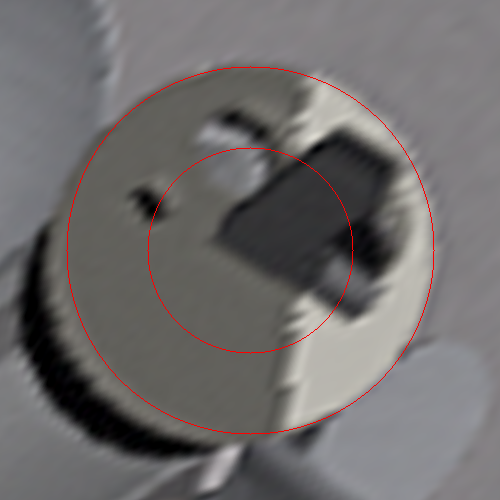

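Emit:
play_rows(
  commands=[
    {"x": -0.13,"y": -0.27,"z": 0.0,"wx": 0.0065,"wy": -0.023,"wz": 0.1724,"grip": 1},
    {"x": -0.13,"y": -0.27,"z": 0.0,"wx": 0.0065,"wy": -0.023,"wz": 0.1724,"grip": 1},
    {"x": -0.13,"y": -0.27,"z": 0.0,"wx": 0.0065,"wy": -0.023,"wz": 0.1724,"grip": 1},
    {"x": -0.13,"y": -0.27,"z": 0.0,"wx": 0.0065,"wy": -0.023,"wz": 0.1724,"grip": 1},
    {"x": -0.13,"y": -0.27,"z": 0.0,"wx": 0.0065,"wy": -0.023,"wz": 0.1724,"grip": 1},
    {"x": -0.13,"y": -0.27,"z": 0.0,"wx": 0.0065,"wy": -0.023,"wz": 0.1724,"grip": 1},
    {"x": -0.13,"y": -0.27,"z": 0.0,"wx": 0.0065,"wy": -0.023,"wz": 0.1724,"grip": 1},
    {"x": -0.13,"y": -0.27,"z": 0.0,"wx": 0.0065,"wy": -0.023,"wz": 0.1724,"grip": 1},
  ],
)

```text
t: 10.3
tcp_pos: [0.4779, -0.3004, 0.3637]
ee_rot: [[-0.017, 1.0, -0.004], [-0.007, -0.004, -1.0], [-1.0, -0.017, 0.007]]
ft_force: [1.1, 1.1, 0.9]
gripper_width: 0.0853
```

```bash
python3 - <<'E'
from h import *
delta([.484,-.14,.203],Rd)
r=eyes.read_camera("top"); im=rect(r,.065,N=500)
r0=np.load("r_top.npy",allow_pickle=True).item(); 
u,v=proj(r,P).astype(int)
cv2.imwrite("pics/f.png",np.hstack([im,cv2.resize(r["img"][v-80:v+80,u-48:u+48],(300,500),interpolation=cv2.INTER_CUBIC)]))
print(eyes.place_of("lever_grip","top"),eyes.place_of("cap_grip","top"))
E
```

```text
t 10.3 pos [ 0.4779 -0.3004  0.3637] q [15.7076  6.4901 14.7513 82.7178 -0.8323 91.6249 30.142 ] F [1.1194 1.093  0.8514] g 0.08533696742332252
dpos [ 0.0061  0.1604 -0.1607] w [ 0.0022 -0.0053  0.0012]
[{'xyz': [0.4867, -0.1244, 0.2169], 'p': 0.61}] [{'xyz': [0.5756, -0.025, 0.2147], 'p': 0.79}, {'xyz': [0.6152, -0.0241, 0.007], 'p': 0.2}]
```

View pics/f.png

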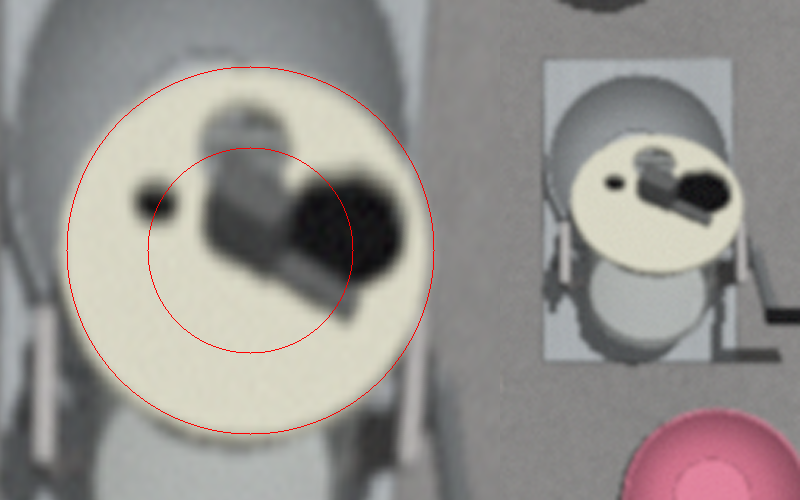

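The cap reads about 1.04 rad: 32 mm hole at (246,145) over the spout, 16 mm at (156,202), 42 mm at (348,230). Next the lever.

Emit:
play_rows(
  commands=[
    {"x": 0.007,"y": 0.162,"z": 0,"wx": 0.002,"wy": -0.005,"wz": 0.001,"grip": 1},
    {"x": 0.007,"y": 0.162,"z": 0,"wx": 0.002,"wy": -0.005,"wz": 0.001,"grip": 1},
    {"x": 0.007,"y": 0.162,"z": 0,"wx": 0.002,"wy": -0.005,"wz": 0.001,"grip": 1},
    {"x": 0.007,"y": 0.162,"z": -0.03,"wx": 0.002,"wy": -0.005,"wz": 0.001,"grip": 1},
    {"x": 0.007,"y": 0.162,"z": -0.07,"wx": 0.002,"wy": -0.005,"wz": 0.001,"grip": 1},
    {"x": 0.007,"y": 0.162,"z": -0.11,"wx": 0.002,"wy": -0.005,"wz": 0.001,"grip": 1},
    {"x": 0.007,"y": 0.162,"z": -0.14,"wx": 0.002,"wy": -0.005,"wz": 0.001,"grip": 1},
    {"x": 0.007,"y": 0.162,"z": -0.16,"wx": 0.002,"wy": -0.005,"wz": 0.001,"grip": 1},
    {"x": 0.007,"y": 0.162,"z": -0.16,"wx": 0.002,"wy": -0.005,"wz": 0.001,"grip": 1},
    {"x": 0.007,"y": 0.162,"z": -0.16,"wx": 0.002,"wy": -0.005,"wz": 0.001,"grip": 1},
  ],
)

```text
t: 11.45
tcp_pos: [0.4856, -0.135, 0.2053]
ee_rot: [[0.002, 1.0, 0.006], [-0.001, 0.006, -1.0], [-1.0, 0.002, 0.001]]
ft_force: [-0.1, 0.2, 0.5]
gripper_width: 0.0854
```

```bash
python3 - <<'E'
from h import *
delta([.485,-.138,.203],Rd); s=bot.get_state()
r=eyes.read_camera("side"); u,v=proj(r,np.array([.485,-.12,.21])).astype(int)
im=cv2.resize(r["img"][v-60:v+60,u-60:u+60],(500,500),interpolation=cv2.INTER_CUBIC)
p=(proj(r,s["tcp_pos"]+[0,0,.019])-[u-60,v-60])*500/120; cv2.circle(im,tuple(p.astype(int)),3,(0,0,255),-1)
cv2.imwrite("pics/g.png",im)
E
```

```text
t 11.45 pos [ 0.4856 -0.135   0.2053] q [  6.5216   1.33     6.0721 105.9032  -0.1091  72.6391  12.9597] F [-0.1382  0.1951  0.501 ] g 0.08541589707563936
dpos [-0.0006 -0.003  -0.0023] w [ 0.0004  0.0007 -0.0019]
```

View pics/g.png

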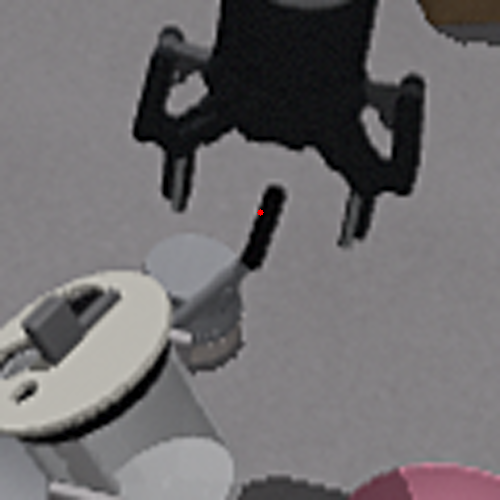

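Emit:
play_rows(
  commands=[
    {"x": -0.004,"y": -0.003,"z": -0.003,"wx": 0,"wy": 0,"wz": 0,"grip": 1},
    {"x": -0.004,"y": -0.003,"z": -0.003,"wx": 0,"wy": 0,"wz": 0,"grip": 0},
    {"x": -0.004,"y": -0.003,"z": -0.003,"wx": 0,"wy": 0,"wz": 0,"grip": 0},
    {"x": -0.004,"y": -0.003,"z": -0.003,"wx": 0,"wy": 0,"wz": 0,"grip": 0},
    {"x": -0.004,"y": -0.003,"z": -0.003,"wx": 0,"wy": 0,"wz": 0,"grip": 0},
    {"x": -0.004,"y": -0.003,"z": -0.003,"wx": 0,"wy": 0,"wz": 0,"grip": 0},
    {"x": -0.004,"y": -0.003,"z": -0.003,"wx": 0,"wy": 0,"wz": 0,"grip": 0},
    {"x": -0.004,"y": -0.003,"z": -0.003,"wx": 0,"wy": 0,"wz": 0,"grip": 0},
    {"x": -0.004,"y": -0.003,"z": -0.003,"wx": 0,"wy": 0,"wz": 0,"grip": 0},
    {"x": -0.004,"y": -0.003,"z": -0.003,"wx": 0,"wy": 0,"wz": 0,"grip": 0},
  ],
  grip_force=30,
)

```text
t: 12.5
tcp_pos: [0.4837, -0.1393, 0.2024]
ee_rot: [[0.008, 1.0, 0.004], [-0.002, 0.004, -1.0], [-1.0, 0.008, 0.002]]
ft_force: [7.8, -0.1, -3.9]
gripper_width: 0.0109
```

```bash
python3 - <<'E'
from h import *
delta([.485,-.138,.203],Rd)
a0=np.arctan2(.077,-.047)
for q in np.linspace(0,1.6,17):
    a=a0-q; print(round(q,2), .09*np.array([np.cos(a)-np.cos(a0),np.sin(a)-np.sin(a0)]))
E
```

```text
t 12.5 pos [ 0.4837 -0.1393  0.2024] q [  6.8159   1.0688   6.3099 106.5157  -0.1244  71.925   13.3697] F [ 7.8284 -0.0964 -3.9124] g 0.010895897519758488
dpos [0.0013 0.0013 0.0006] w [ 0.0006  0.0027 -0.0012]
0.0 [0. 0.]
0.1 [0.0079 0.0043]
0.2 [0.0162 0.0078]
0.3 [0.0248 0.0104]
0.4 [0.0336 0.0122]
0.5 [0.0426 0.0131]
0.6 [0.0516 0.0131]
0.7 [0.0605 0.0121]
0.8 [0.0693 0.0103]
0.9 [0.0779 0.0077]
1.0 [0.0862 0.0041]
1.1 [ 0.0941 -0.0002]
1.2 [ 0.1015 -0.0053]
1.3 [ 0.1084 -0.0111]
1.4 [ 0.1146 -0.0176]
1.5 [ 0.1202 -0.0246]
1.6 [ 0.125  -0.0322]
```

Emit:
play_rows(
  commands=[
    {"x": 0.01,"y": 0,"z": 0.004,"wx": 0,"wy": 0,"wz": 0,"grip": 0},
    {"x": 0.018,"y": 0,"z": 0.008,"wx": 0,"wy": 0,"wz": 0,"grip": 0},
    {"x": 0.027,"y": 0,"z": 0.0104,"wx": 0,"wy": 0,"wz": 0,"grip": 0},
    {"x": 0.0355,"y": 0,"z": 0.0122,"wx": 0,"wy": 0,"wz": 0,"grip": 0},
    {"x": 0.0445,"y": 0,"z": 0.0131,"wx": 0,"wy": 0,"wz": 0,"grip": 0},
    {"x": 0.0535,"y": 0,"z": 0.0131,"wx": 0,"wy": 0,"wz": 0,"grip": 0},
    {"x": 0.0625,"y": 0,"z": 0.0121,"wx": 0,"wy": 0,"wz": 0,"grip": 0},
    {"x": 0.0713,"y": 0,"z": 0.0103,"wx": 0,"wy": 0,"wz": 0,"grip": 0},
    {"x": 0.08,"y": 0,"z": 0.0077,"wx": 0,"wy": 0,"wz": 0,"grip": 0},
    {"x": 0.088,"y": 0,"z": 0.0041,"wx": 0,"wy": 0,"wz": 0,"grip": 0},
    {"x": 0.096,"y": 0,"z": 0,"wx": 0,"wy": 0,"wz": 0,"grip": 0},
    {"x": 0.1035,"y": 0,"z": -0.0053,"wx": 0,"wy": 0,"wz": 0,"grip": 0},
    {"x": 0.1104,"y": 0,"z": -0.0111,"wx": 0,"wy": 0,"wz": 0,"grip": 0},
    {"x": 0.1166,"y": 0,"z": -0.0176,"wx": 0,"wy": 0,"wz": 0,"grip": 0},
    {"x": 0.1222,"y": 0,"z": -0.0246,"wx": 0,"wy": 0,"wz": 0,"grip": 0},
    {"x": 0.1265,"y": 0,"z": -0.031,"wx": 0,"wy": 0,"wz": 0,"grip": 0},
    {"x": 0.1265,"y": 0,"z": -0.031,"wx": 0,"wy": 0,"wz": 0,"grip": 0},
    {"x": 0.1265,"y": 0,"z": -0.031,"wx": 0,"wy": 0,"wz": 0,"grip": 0},
    {"x": 0.1265,"y": 0,"z": -0.031,"wx": 0,"wy": 0,"wz": 0,"grip": 0},
    {"x": 0.1265,"y": 0,"z": -0.031,"wx": 0,"wy": 0,"wz": 0,"grip": 0},
  ],
)

```text
t: 14.5
tcp_pos: [0.6064, -0.1403, 0.1701]
ee_rot: [[0.0, 1.0, 0.002], [-0.002, 0.002, -1.0], [-1.0, 0.0, 0.002]]
ft_force: [-2.7, -4.9, -5.2]
gripper_width: 0.0108
```

```bash
python3 - <<'E'
from h import *
delta([.485,-.138,.203],Rd)
r=eyes.read_camera("side"); u,v=proj(r,np.array([.58,-.03,.08])).astype(int)
im=cv2.resize(r["img"][v-60:v+60,u-60:u+60],(600,600),interpolation=cv2.INTER_CUBIC)
for i in range(1): print([(np.round(d["xyz"],3),d["p"]) for d in eyes.place_of("sweet0_center","side")])
cv2.imwrite("pics/i.png",im)
E
```

```text
t 14.5 pos [ 0.6064 -0.1403  0.1701] q [ 5.6791 16.9131  5.8581 92.2207 -1.6659 70.921  11.9708] F [-2.6993 -4.9298 -5.1868] g 0.010801851272590257
dpos [-0.1214  0.0023  0.0329] w [ 0.0007  0.0001 -0.0008]
[]
```

View pics/i.png

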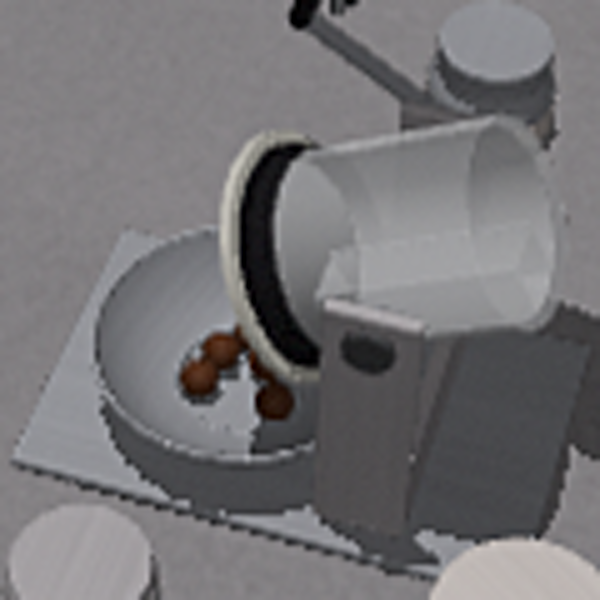

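Four to five sweets show in the dish, near (200,378), (222,350), (275,402) and (255,362), with one partly hidden at (245,338). The column looks empty. I'll wait a moment, then stand the jar back up.

Emit:
play_rows(
  commands=[
    {"x": 0,"y": 0,"z": 0,"wx": 0,"wy": 0,"wz": 0,"grip": 0},
    {"x": 0,"y": 0,"z": 0,"wx": 0,"wy": 0,"wz": 0,"grip": 0},
    {"x": 0,"y": 0,"z": 0,"wx": 0,"wy": 0,"wz": 0,"grip": 0},
    {"x": -0.005,"y": 0,"z": 0.0065,"wx": 0,"wy": 0,"wz": 0,"grip": 0},
    {"x": -0.0105,"y": 0,"z": 0.0135,"wx": 0,"wy": 0,"wz": 0,"grip": 0},
    {"x": -0.0168,"y": 0,"z": 0.02,"wx": 0,"wy": 0,"wz": 0,"grip": 0},
    {"x": -0.0238,"y": 0,"z": 0.0257,"wx": 0,"wy": 0,"wz": 0,"grip": 0},
    {"x": -0.0312,"y": 0,"z": 0.031,"wx": 0,"wy": 0,"wz": 0,"grip": 0},
    {"x": -0.039,"y": 0,"z": 0.0351,"wx": 0,"wy": 0,"wz": 0,"grip": 0},
    {"x": -0.0475,"y": 0,"z": 0.0387,"wx": 0,"wy": 0,"wz": 0,"grip": 0},
    {"x": -0.056,"y": 0,"z": 0.0413,"wx": 0,"wy": 0,"wz": 0,"grip": 0},
    {"x": -0.065,"y": 0,"z": 0.0431,"wx": 0,"wy": 0,"wz": 0,"grip": 0},
    {"x": -0.074,"y": 0,"z": 0.0441,"wx": 0,"wy": 0,"wz": 0,"grip": 0},
    {"x": -0.083,"y": 0,"z": 0.0441,"wx": 0,"wy": 0,"wz": 0,"grip": 0},
    {"x": -0.092,"y": 0,"z": 0.0432,"wx": 0,"wy": 0,"wz": 0,"grip": 0},
    {"x": -0.101,"y": 0,"z": 0.0414,"wx": 0,"wy": 0,"wz": 0,"grip": 0},
    {"x": -0.1095,"y": 0,"z": 0.0388,"wx": 0,"wy": 0,"wz": 0,"grip": 0},
    {"x": -0.118,"y": 0,"z": 0.0353,"wx": 0,"wy": 0,"wz": 0,"grip": 0},
    {"x": -0.1265,"y": 0,"z": 0.031,"wx": 0,"wy": 0,"wz": 0,"grip": 0},
    {"x": -0.1265,"y": 0,"z": 0.031,"wx": 0,"wy": 0,"wz": 0,"grip": 0},
  ],
)

```text
t: 16.6
tcp_pos: [0.4848, -0.1392, 0.2059]
ee_rot: [[0.014, 1.0, 0.004], [-0.002, 0.004, -1.0], [-1.0, 0.014, 0.002]]
ft_force: [4.2, -2.9, 6.2]
gripper_width: 0.0108
```

Emit:
play_rows(
  commands=[
    {"x": -0.001,"y": 0,"z": -0.001,"wx": 0,"wy": 0,"wz": 0,"grip": 0},
    {"x": -0.001,"y": 0,"z": -0.001,"wx": 0,"wy": 0,"wz": 0,"grip": 0},
    {"x": -0.001,"y": 0,"z": -0.001,"wx": 0,"wy": 0,"wz": 0,"grip": 0},
  ],
)

```text
t: 16.9
tcp_pos: [0.4839, -0.1392, 0.2053]
ee_rot: [[0.013, 1.0, 0.004], [-0.002, 0.004, -1.0], [-1.0, 0.013, 0.002]]
ft_force: [1.3, -2.2, 10.0]
gripper_width: 0.0111
```

```bash
python3 - <<'E'
from h import *
delta([.4837,-.1393,.2024],Rd)
E
```

```text
t 16.9 pos [ 0.4839 -0.1392  0.2053] q [  6.7998   0.7849   6.3163 106.4579  -0.1296  72.0036  13.3943] F [ 1.2599 -2.2181 10.0294] g 0.011147717106195594
dpos [-0.0002 -0.0001 -0.0029] w [ 0.0008  0.0041 -0.0013]
```

Emit:
play_rows(
  commands=[
    {"x": -0.002,"y": 0,"z": -0.001,"wx": 0,"wy": 0,"wz": 0,"grip": 0},
    {"x": -0.004,"y": 0,"z": -0.002,"wx": 0,"wy": 0,"wz": 0,"grip": 0},
    {"x": -0.004,"y": 0,"z": -0.002,"wx": 0,"wy": 0,"wz": 0,"grip": 0},
  ],
)

```text
t: 17.2
tcp_pos: [0.4839, -0.1392, 0.2053]
ee_rot: [[0.023, 1.0, 0.005], [-0.003, 0.005, -1.0], [-1.0, 0.023, 0.004]]
ft_force: [9.8, -3.5, 11.1]
gripper_width: 0.0109
```

The peg does not move as the force rises, so the jar is on its stop. I'll relax, open and withdraw.

Emit:
play_rows(
  commands=[
    {"x": 0.003,"y": 0,"z": 0.003,"wx": 0,"wy": 0,"wz": 0,"grip": 0},
    {"x": 0.003,"y": 0,"z": 0.003,"wx": 0,"wy": 0,"wz": 0,"grip": 1},
    {"x": 0.003,"y": 0,"z": 0.003,"wx": 0,"wy": 0,"wz": 0,"grip": 1},
    {"x": 0.003,"y": 0,"z": 0.003,"wx": 0,"wy": 0,"wz": 0,"grip": 1},
    {"x": 0.003,"y": 0,"z": 0.003,"wx": 0,"wy": 0,"wz": 0,"grip": 1},
    {"x": 0.003,"y": 0,"z": 0.003,"wx": 0,"wy": 0,"wz": 0,"grip": 1},
    {"x": 0.003,"y": 0,"z": 0.003,"wx": 0,"wy": 0,"wz": 0,"grip": 1},
    {"x": 0.003,"y": 0,"z": 0.04,"wx": 0,"wy": 0,"wz": 0,"grip": 1},
    {"x": 0.003,"y": 0,"z": 0.085,"wx": 0,"wy": 0,"wz": 0,"grip": 1},
    {"x": 0.003,"y": -0.02,"z": 0.13,"wx": 0,"wy": 0,"wz": 0,"grip": 1},
    {"x": 0,"y": -0.07,"z": 0.16,"wx": 0,"wy": 0,"wz": 0,"grip": 1},
    {"x": 0,"y": -0.12,"z": 0.16,"wx": 0,"wy": 0,"wz": 0,"grip": 1},
    {"x": 0,"y": -0.17,"z": 0.16,"wx": 0,"wy": 0,"wz": 0,"grip": 1},
    {"x": 0,"y": -0.2,"z": 0.16,"wx": 0,"wy": 0,"wz": 0,"grip": 1},
    {"x": 0,"y": -0.2,"z": 0.16,"wx": 0,"wy": 0,"wz": 0,"grip": 1},
  ],
)

```text
t: 18.7
tcp_pos: [0.4733, -0.3456, 0.358]
ee_rot: [[-0.0, 1.0, -0.006], [-0.004, -0.006, -1.0], [-1.0, -0.0, 0.004]]
ft_force: [-0.1, -0.2, 0.4]
gripper_width: 0.0854
```

```bash
python3 - <<'E'
from h import *
r=eyes.read_camera("top"); im=rect(r,.065,N=500)
r2=eyes.read_camera("side"); u,v=proj(r2,np.array([.59,-.03,.08])).astype(int)
a=r2["img"][v-75:v+75,u-45:u+45]
cv2.imwrite("pics/j.png",np.hstack([im,cv2.resize(a,(300,500),interpolation=cv2.INTER_CUBIC)]))
for c in("side","top"):
  for n in["lever_grip","cap_grip","dish","can","cups","tin","sweet0_center"]:
    print(c,n,[(np.round(d["xyz"],3).tolist(),round(d["p"],2)) for d in eyes.place_of(n,c)])
E
```

```text
side lever_grip [([0.485, -0.124, 0.223], 0.62)]
side cap_grip [([0.543, -0.261, 0.004], 0.51)]
side dish [([0.824, -0.003, 0.001], 0.91), ([0.612, -0.026, 0.005], 0.72), ([0.337, -0.086, 0.003], 0.61)]
side can [([0.622, 0.162, 0.002], 0.98)]
side cups [([0.609, -0.026, 0.007], 0.31)]
side tin [([0.54, -0.258, -0.0], 0.65), ([0.629, -0.012, 0.02], 0.26)]
side sweet0_center []
top lever_grip []
top cap_grip [([0.57, -0.024, 0.214], 0.78)]
top dish [([0.826, -0.001, 0.003], 0.76), ([0.611, -0.026, 0.007], 0.64), ([0.34, -0.084, 0.002], 0.58)]
top can [([0.62, 0.167, -0.001], 0.7)]
top cups [([0.44, 0.124, 0.002], 0.86)]
top tin [([0.539, -0.252, -0.002], 0.66)]
top sweet0_center []
```

View pics/j.png

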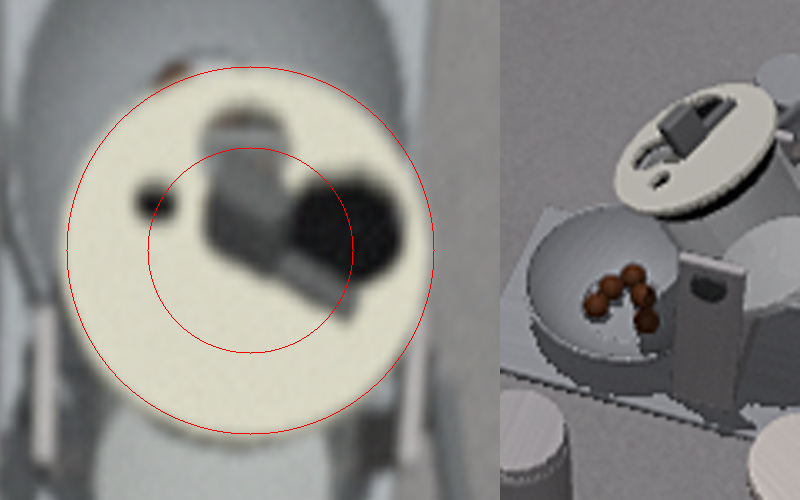

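All five sweets are in the dish, at (596,305), (610,286), (633,273), (643,295) and (645,320). The jar is back at its rest pose, with the same rectified fit as before. The cap still has the 32 mm hole over the spout at (245,145), and the bystanders are unmoved.

```bash
python3 -c "
from bench import job; print(job.sign_off())"
```

```text
the job is handed in; nothing more can be done
None
```

The job is done and handed in, at about 20 s of the 53 s allowed. I gripped the cap's bar and turned the cap about +76°, from roughly -0.28 to 1.05 rad, so the 32 mm hole is over the spout. I then tipped the jar by its lever to about 1.57 rad, stood it back on its stop, let go and moved the arm away.

**Last checks**
- **Sweets:** all five show in the dish in the side picture. The sweet network reported none in either camera, so the count is from the picture alone.
- **Cap:** in the top view it looks the same after tipping as before. The three holes gave slightly different angles, from 0.98 to 1.09 rad, so the cap is near 1.04, give or take about 0.05.
- **Jar:** it is on its stop. The peg did not move when pushed further, and its x was within 0.2 mm of the start. The tool read about 3 mm higher in z, which I put down to the peg slipping in the grip.
- **Other things:** the can, tin, cups and dish are where they started, within network error. In the side camera the network took the dish for the cups and the tin for the cap grip, both with low to middling confidence. The top camera placed both correctly.

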